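# Unpack the lens barrels at the microscope bench

### The job

First clear the field lens out of the lens tray (black, blue lining) and stand it glass up, wholly on the round cork mat. Then unpack every lens barrel - they sit too deep to reach, so tip the tube, mouth down, until the head slides out far enough to grip and draw it out - and lay them all flat on the floor of the lens tray, never bringing a tube's mouth over that clean tray. One tube may turn out to be empty already. Lay all three emptied tubes flat on the floor of the orange returns tray, and leave everything else on the bench undisturbed.

Things in the scene. Friction and masses are not known exactly. Their poses are not given: they have to be found in the camera images.
- tray: the lens tray, fixed to the bench: black, blue lining, open top, 150 x 180 mm outside (its x by its y), 140 x 170 mm inside, 18 mm high, floor 5 mm thick. Origin at the centre of its underside; z up. It and the returns tray may stand on either side of the robot
- returns: the returns tray for empty tubes, fixed: orange, open top, 160 x 200 mm outside (its x by its y), 150 x 190 mm inside, 25 mm high, floor 5 mm thick. Origin at the centre of its underside
- mat: round cork mat fixed to the bench, 100 mm across, 3 mm thick, beyond the tubes. Origin at the centre of its underside
- lens_center (a point): middle of the field lens, which at first lies in the lens tray: a black knurled flange 62 mm across and 12 mm high with a smooth black collar 50 mm across rising from it to 42 mm above its underside, glass on top; 0.12 kg. The point is on its axis, 21 mm above its underside; z is its axis, glass side up
- tube0_center (a point): centre of a storage tube lying on the bench: straight square blue-painted aluminium tube 125 mm long, 30 x 30 mm outside, walls 2.5 mm, bore 25 x 25 mm, one end open, the other closed by a black cap; 0.10 kg empty; it holds (unless empty) the red-headed barrel. Its x axis runs along the tube to the open mouth. Tubes lie mouth roughly towards the robot; one of the three tubes may be empty (its barrel is then not there)
- tube0_mouth (a point): centre of that tube's mouth, 62.5 mm from its centre. The bore is slippery: a barrel slides by itself once the tube is tilted 13 to 19 degrees, and stays put below that. The bench or anything in front of the mouth stops the head; dragging the head on the bench can push it back in
- barrel0_center (a point): centre of a lens barrel, 96 mm long, 0.07 kg: red square head 20 x 20 x 34 mm at one end, round black middle 18 mm across and 50 mm long, square black foot 20 x 20 x 12 mm at the other end. x axis along it to the head. At first it sits at the closed end of its tube, head towards the mouth, the head's face 22 to 25 mm inside the mouth, out of reach of fingers
- barrel0_head (a point): middle of the end face of that barrel's head, 48 mm from the barrel's centre
- tube1_center (a point): centre of a storage tube lying on the bench: straight square blue-painted aluminium tube 125 mm long, 30 x 30 mm outside, walls 2.5 mm, bore 25 x 25 mm, one end open, the other closed by a black cap; 0.10 kg empty; it holds (unless empty) the yellow-headed barrel. Its x axis runs along the tube to the open mouth. Tubes lie mouth roughly towards the robot; one of the three tubes may be empty (its barrel is then not there)
- tube1_mouth (a point): centre of that tube's mouth, 62.5 mm from its centre. The bore is slippery: a barrel slides by itself once the tube is tilted 13 to 19 degrees, and stays put below that. The bench or anything in front of the mouth stops the head; dragging the head on the bench can push it back in
- barrel1_center (a point): centre of a lens barrel, 96 mm long, 0.07 kg: yellow square head 20 x 20 x 34 mm at one end, round black middle 18 mm across and 50 mm long, square black foot 20 x 20 x 12 mm at the other end. x axis along it to the head. At first it sits at the closed end of its tube, head towards the mouth, the head's face 22 to 25 mm inside the mouth, out of reach of fingers
- barrel1_head (a point): middle of the end face of that barrel's head, 48 mm from the barrel's centre
- tube2_center (a point): centre of a storage tube lying on the bench: straight square blue-painted aluminium tube 125 mm long, 30 x 30 mm outside, walls 2.5 mm, bore 25 x 25 mm, one end open, the other closed by a black cap; 0.10 kg empty; it holds (unless empty) the green-headed barrel. Its x axis runs along the tube to the open mouth. Tubes lie mouth roughly towards the robot; one of the three tubes may be empty (its barrel is then not there)
- tube2_mouth (a point): centre of that tube's mouth, 62.5 mm from its centre. The bore is slippery: a barrel slides by itself once the tube is tilted 13 to 19 degrees, and stays put below that. The bench or anything in front of the mouth stops the head; dragging the head on the bench can push it back in
- barrel2_center (a point): centre of a lens barrel, 96 mm long, 0.07 kg: green square head 20 x 20 x 34 mm at one end, round black middle 18 mm across and 50 mm long, square black foot 20 x 20 x 12 mm at the other end. x axis along it to the head. At first it sits at the closed end of its tube, head towards the mouth, the head's face 22 to 25 mm inside the mouth, out of reach of fingers
- barrel2_head (a point): middle of the end face of that barrel's head, 48 mm from the barrel's centre
- oil: bystander, to be left alone: small amber oil bottle, 30 mm across, 70 mm high, standing; origin at its underside
- driver: bystander, to be left alone: screwdriver, 150 mm, lying; origin at its underside
- dish: bystander, to be left alone: low round glass dish, 70 mm across; origin at its underside
- cap: bystander, to be left alone: black rubber lens cap, 32 mm across, 14 mm high; origin at its underside

How it is judged:
On the way, in this order (a step that is already met when the one before it is completed fails the run):
1. the field lens stands on the cork mat, let go (horizontal distance between lens_center and mat below 0.024 m and height (world z) of lens_center below 0.03 m and angle between lens_center's own z axis and vertical below 0.12 rad and contact force between the fingers and lens below 0.1 N), for 0.2 s.
2. all barrels lie in the lens tray (x of barrel0_center in the frame of tray between -0.062 and 0.062 m and y of barrel0_center in the frame of tray between -0.077 and 0.077 m and z of each of barrel0_center, barrel1_center, barrel2_center in the frame of tray below 0.022 m and angle between barrel0_center's own x axis and vertical between 1.4608 and 1.6808 rad and x of barrel1_center in the frame of tray between -0.062 and 0.062 m and y of barrel1_center in the frame of tray between -0.077 and 0.077 m and angle between barrel1_center's own x axis and vertical between 1.4608 and 1.6808 rad and x of barrel2_center in the frame of tray between -0.062 and 0.062 m and y of barrel2_center in the frame of tray between -0.077 and 0.077 m and angle between barrel2_center's own x axis and vertical between 1.4608 and 1.6808 rad), for 0.2 s.
At the end, for the whole second after the job is handed in: Every barrel lies flat (within 6 degrees) on the floor of the lens tray, every tube lies flat (within 6 degrees) on the floor of the returns tray, and the field lens stands upright (within 7 degrees) on the cork mat, its axis within 24 mm of the mat's centre; all released (all of step 2 and horizontal distance between lens_center and mat below 0.024 m and height (world z) of lens_center below 0.03 m and angle between lens_center's own z axis and vertical below 0.12 rad and x of tube0_center in the frame of returns between -0.064 and 0.064 m and y of tube0_center in the frame of returns between -0.084 and 0.084 m and z of each of tube0_center, tube1_center, tube2_center in the frame of returns below 0.028 m and angle between tube0_center's own x axis and vertical between 1.4608 and 1.6808 rad and x of tube1_center in the frame of returns between -0.064 and 0.064 m and y of tube1_center in the frame of returns between -0.084 and 0.084 m and angle between tube1_center's own x axis and vertical between 1.4608 and 1.6808 rad and x of tube2_center in the frame of returns between -0.064 and 0.064 m and y of tube2_center in the frame of returns between -0.084 and 0.084 m and angle between tube2_center's own x axis and vertical between 1.4608 and 1.6808 rad); the robot touches nothing.
It fails at once if a tube's mouth is brought over the lens tray (horizontal distance between any of tube0_mouth, tube1_mouth, tube2_mouth and tray below 0.075 m).
It fails at once if a bystander is shoved more than 40 mm or the oil bottle is tipped over (distance of any of oil, driver, dish, cap from where it was at the start of the episode above 0.04 m or angle between oil's own z axis and vertical above 0.6 rad).
Of barrel0, barrel1, barrel2 only 2 to 3 are there at a start; the rules pass over those that are not, and their reading is None.
At some moment in a run one of lens, tube0, tube1, tube2 may be knocked a few centimetres aside while the robot is not near it.
Once in a run the grip may slacken for a moment while it holds something.
It also fails if it takes over 210 s, if anything falls off the work surface, if the arm or the gripper's body presses on something with over 40 N, if the wrist force passes 120 N, or if a joint passes its speed limit or range.

### The arm

A 6-joint arm with a two-finger parallel gripper is mounted at the origin on the work surface. World frame = base frame: x ahead of the robot, y to its left, z up, the work surface at z = 0. Lengths are in m, angles in rad, forces in N, time in s.
With the tool pointing down it reaches from about 0.275 to 0.875 m from the base axis. Payload 12.5 kg.
Tool frame: the origin (TCP) lies on the centre line of the jaws, within the pads' length; the fingertips stand r.finger_overhang ahead of it and the grasp point (between the pads) lies 3 mm ahead of it (r.finger_overhang is the distance from the TCP to the fingertips, in m); z points along the fingers, y is the line along which they close (so a half turn about z gives the same grasp; the last joint's range is limited). The gripper opens to 85 mm and grips with 20 to 120 N. Pads are 22 mm wide; open, the fingers measure 114 mm over their backs; the gripper's body (76 mm by 85 mm) begins 54 mm behind the grasp point. The pads swing forward as they close: fully open they stand 13 mm farther back than shut.
Start: joints at [1.127, 0.351, 1.652, -0, 1.139, -0.085], TCP at [0.193, 0.515, 0.253] pointing down, gripper open.
Joint ranges: [-2.75, 2.75], [-0.79, 2.1], [0.01, 2.65], [-1.57, 4.71], [0.07, 3.14], [-2.87, 2.87]. Speed limits (rad/s): [2.22, 2.22, 2.79, 3.14, 3.14, 3.14].

### API

Orientations are given as a unit quaternion [x, y, z, w].
In Python, from cell import r, optics gives the robot as it stands. The module is installed in compiled form; this text tells all that it offers. Calls block until the motion is done:
- r.move_to(position, orientation): joint-space move of the TCP to a pose.
- r.move_linear(position, rot=None, vel=0.15): straight line of the TCP; rot=None keeps the orientation; vel is the mean speed in m/s.
- r.set_joints(angles): joint-space move.
- r.set_gripper(opening, squeeze=None): opening from 0.0 (shut) to 1.0 (fully open); squeeze is the grip in N (None keeps the last); returns when the fingers have stopped.
- r.sleep(seconds).
- r.inverse_kinematics(position, orientation): joint angles nearest the present ones, or None.
- optics.get_image(name): name is "scene" or "top" or "wrist"; returns a dict with "pixels" (420x560x3 uint8, red, green, blue), "depth" (420x560 float32, m along the optical axis (not along the pixel's ray), 0 where there is no reading), "fx", "fy", "cx", "cy" (pixels), "D" ([k1, k2, p1, p2, k3] as OpenCV has them; the pictures are not rectified), "camera_from_world" (4x4, takes a point from world to camera coordinates); the wrist camera has in their place "mount" (4x4, takes a point from camera to tool coordinates, whose origin is the TCP and whose axes are the flange's). Camera axes: x right, y down, z forward; pixel columns grow to the right and rows downward; lengths in m; the calibration is good to about 2 mm. A picture is of the moment at which its call begins: read the wrist's pose just before it.
A pose or a line that the arm cannot do raises r.PlanningError and nothing moves.
- r.hand_in(): hands the job in; it is judged then, once.
Readings, each from a call of its own:
- r.current_t(): time.
- r.current_q(): joint angles.
- r.current_qvel(): joint speeds.
- r.current_effort(): joint torques, N m.
- r.current_tool_pos(): TCP position.
- r.current_ee_rot(): TCP orientation.
- r.current_contact_force(): force on the tool from outside, world axes, zero at the start.
- r.current_torque(): the same for the moment, N m.
- r.current_opening(): opening from 0.0 (shut) to 1.0 (fully open).
- r.current_finger_force(): force on a finger pad.
Only numpy, scipy, OpenCV 4.12 (cv2) and the standard library are available. Lean on these libraries where they do the work, as an engineer would, in place of code of your own. Each camera call takes 0.05 s, during which the arm holds its last target. There are 200 camera calls.

## Working session

There is one attempt and no reset: what is moved stays moved. The work goes in short steps, each a Python script; the robot and the scene stay as the last script left them, time stands still between calls to the robot, and variables do not carry over. Pictures are saved under pics/ and viewed, at most 14 in all, crops included, and the job is handed in when it is done.

```bash
mkdir -p pics; ls; cat > h.py <<'E'
import numpy as np, cv2
from cell import r, optics
from scipy.spatial.transform import Rotation as R
def snap(n,f=None):
    im=optics.get_image(n)
    if f: cv2.imwrite('pics/'+f+'.png',im['pixels'][:,:,::-1])
    return im
E
python3 - <<'E'
from h import *
for n in('top','scene'):
    im=snap(n,n+'0'); print(n,im['fx'],im['cx'],im['cy'],im['D']); print(np.round(im['camera_from_world'],3))
print(r.finger_overhang,r.current_t(),r.current_ee_rot())
E
```

```text
pics
top 399.7095525208628 286.9863442101063 201.3947480366213 [-0.00280438  0.          0.          0.          0.        ]
[[ 0.026 -0.999  0.032 -0.048]
 [-0.987 -0.031 -0.156  0.634]
 [ 0.156 -0.028 -0.987  1.075]
 [ 0.     0.     0.     1.   ]]
scene 491.1108122803633 278.7301588330969 213.58868528224136 [-0.0130449  0.         0.         0.         0.       ]
[[-0.58   0.814 -0.013  0.395]
 [ 0.522  0.359 -0.774 -0.301]
 [-0.625 -0.456 -0.633  1.484]
 [ 0.     0.     0.     1.   ]]
0.022 0.1 [ 1.78414899e-01  9.83955222e-01 -4.78657879e-04 -1.27811594e-04]
```

View pics/top0.png

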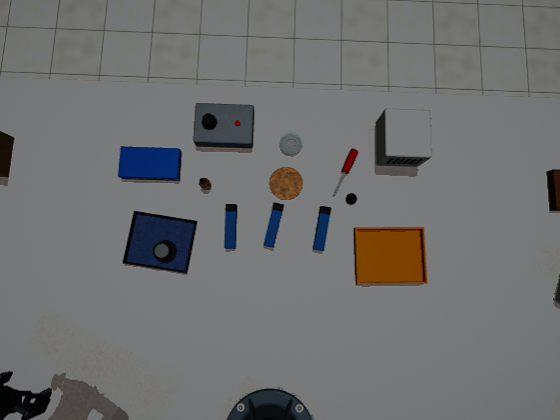

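View pics/scene0.png

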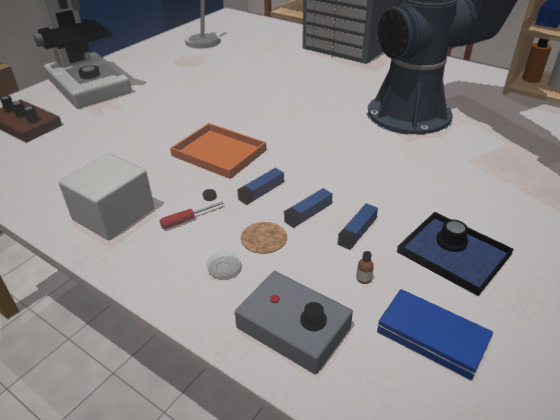

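The top view shows the lens tray at (160,242) with the lens at (165,251), tubes at (231,227), (273,226) and (321,229) with caps at the far end, the mat at (286,183), and the returns tray at (390,256). The bystanders are oil (205,184), dish (291,144), driver (346,170) and cap (351,199).

```bash
cat >> h.py <<'E'
def cast(im,uv,z,T=None):
    """pixels -> world points on plane z; T = world_from_camera"""
    if T is None: T=np.linalg.inv(im['camera_from_world'])
    K=np.array([[im['fx'],0,im['cx']],[0,im['fy'],im['cy']],[0,0,1]])
    n=cv2.undistortPoints(np.float64(uv).reshape(-1,1,2),K,np.array(im['D']))[:,0]
    d=np.c_[n,np.ones(len(n))]@T[:3,:3].T
    return T[:3,3]+d*((z-T[2,3])/d[:,2])[:,None]
def cloud(im,T=None):
    """world xyz of every pixel from depth (HxWx3)"""
    if T is None: T=np.linalg.inv(im['camera_from_world'])
    H,W=im['depth'].shape; v,u=np.mgrid[:H,:W]
    K=np.array([[im['fx'],0,im['cx']],[0,im['fy'],im['cy']],[0,0,1]])
    n=cv2.undistortPoints(np.float64(np.dstack([u,v])).reshape(-1,1,2),K,np.array(im['D']))[:,0]
    d=np.c_[n,np.ones(len(n))]*im['depth'].reshape(-1,1)
    return (d@T[:3,:3].T+T[:3,3]).reshape(H,W,3)
def hsv(im): return cv2.cvtColor(im['pixels'],cv2.COLOR_RGB2HSV)
def rect(P):
    (c,s,a)=cv2.minAreaRect(np.float32(P[:,:2]*1000)); 
    return np.round(c,1),np.round(s,1),round(a,1)
def comps(m,amin=40):
    n,l,s,c=cv2.connectedComponentsWithStats(m.astype(np.uint8))
    return [l==i for i in range(1,n) if s[i,4]>=amin]
E
python3 - <<'E'
from h import *
im=snap('top'); P=cloud(im); h=hsv(im)
print(np.linalg.inv(im['camera_from_world'])[:3,3])
print('bench z',[np.round(P[v,u],3) for v,u in((300,300),(200,250),(150,330))])
for lab,m in [('blue',(h[...,0]>100)&(h[...,0]<125)&(h[...,1]>120)),('orange',(h[...,0]>8)&(h[...,0]<22)&(h[...,1]>120)),]:
    for c in comps(m):
        Q=P[c]; v,u=np.where(c); print(lab,c.sum(),(int(u.mean()),int(v.mean())),rect(Q),np.round(np.percentile(Q[:,2],[5,50,95]),4))
for (u,v) in((165,251),(286,183),(205,184),(351,199),(291,144)): print((u,v),np.round(P[v,u],4),h[v,u])
# raised lens top
m=(P[...,2]>.04)&(P[...,2]<.055); m[:, :130]=0; m[:,200:]=0; m[:220]=0; m[280:]=0
print('lens',m.sum(),rect(P[m]), P[m].mean(0))
# trays rims
for n,(u0,u1,v0,v1),z in(('tray',(110,210,200,285),.018),('ret',(340,440,215,300),.025)):
    m=np.abs(P[...,2]-z)<.004; k=np.zeros_like(m); k[v0:v1,u0:u1]=1; m&=k; 
    print(n,m.sum(),rect(P[m]))
E
```

```text
[0.45898119 0.00182028 1.16113833]
bench z [array([ 0.361, -0.075, -0.003]), array([0.643, 0.078, 0.002]), array([ 0.803, -0.156,  0.002])]
blue 1922 (149, 162) (array([658.9, 218.2]), array([569. , 153.1]), 62.3) [0.0268 0.0329 0.0366]
blue 367 (272, 228) (array([537.8,  11.7]), array([ 36.4, 154.6]), 83.9) [0.0251 0.0293 0.0332]
blue 405 (230, 229) (array([513.1,  96.9]), array([201.5,  85.3]), 37.4) [0.0108 0.0291 0.0325]
blue 2594 (159, 240) (array([501.2, 207.4]), array([418.4, 143.5]), 83.0) [0.0012 0.0049 0.0094]
blue 397 (320, 231) (array([514.7, -94.4]), array([ 78.1, 208.3]), 50.6) [0.025  0.0295 0.0327]
orange 462 (4, 153) (array([581.4, 416.5]), array([857. , 115.5]), 65.9) [0.0062 0.0286 0.0529]
orange 841 (285, 182) (array([603.4, -28. ]), array([286.7,  91.8]), 1.9) [-0.0014  0.0024  0.006 ]
orange 283 (555, 188) (array([ 700.2, -822. ]), array([ 23.1, 118.6]), 85.2) [0.0096 0.0292 0.0329]
orange 58 (204, 183) (array([685.6, 205.9]), array([22.9, 32.7]), 66.4) [0.0352 0.0467 0.0675]
orange 3999 (389, 255) (array([ 491. , -218.3]), array([164.4, 441.9]), 1.6) [0.0008 0.0049 0.0249]
(165, 251) [0.4873 0.3009 0.0494] [96 18 69]
(286, 183) [ 0.6965 -0.0262  0.0071] [ 15 174 123]
(205, 184) [0.6781 0.2035 0.0465] [ 13 251  60]
(351, 199) [ 0.6537 -0.2175  0.0138] [150  32   8]
(291, 144) [ 0.8166 -0.0381  0.0054] [  0   3 101]
lens 265 (array([488.7, 310.3]), array([47.9, 47.9]), 66.0) [0.488683   0.31021835 0.04684716]
tray 488 (array([514.4, 326.5]), array([181.5, 150. ]), 82.3)
ret 457 (array([ 494.6, -328. ]), array([158.7, 202.4]), 1.6)
```

```bash
cat >> h.py <<'E'
TRAY=(np.array([.5144,.3265]),np.radians(-7.7)); RET=(np.array([.4946,-.328]),np.radians(1.6))
def rot(t,tilt=0.):
    """tool quaternion: tool x along horizontal direction t, pitched down by tilt"""
    t=np.r_[np.array(t[:2])/np.linalg.norm(t[:2]),0]; u=np.array([0,0,1.])
    x=t*np.cos(tilt)-u*np.sin(tilt); z=-u*np.cos(tilt)-t*np.sin(tilt)
    return R.from_matrix(np.c_[x,np.cross(z,x),z]).as_quat()
def tubes(im=None):
    im=im or snap('top'); P=cloud(im); h=hsv(im); out=[]
    blue=(h[...,0]>100)&(h[...,0]<125)&(h[...,1]>120)&(P[...,2]>.022)&(P[...,2]<.04)&(im['depth']>.3)
    dark=(h[...,2]<60)&(P[...,2]>.022)&(P[...,2]<.04)
    for c in comps(blue,150):
        q=cv2.dilate(c.astype(np.uint8),np.ones((7,7)))>0; a=P[c]
        if c.sum()>900: continue
        b=a[:,:2]; m=b.mean(0); w,V=np.linalg.eigh(np.cov((b-m).T)); d=V[:,1]
        k=(cv2.dilate(c.astype(np.uint8),np.ones((25,25)))>0)&dark
        Q=P[k][:,:2]; Q=Q[np.abs((Q-m)@V[:,0])<.02]
        cap=Q.mean(0) if len(Q) else m
        if (cap-m)@d>0: d=-d
        A=np.r_[b,Q]; s=(A-m)@d; lat=np.median((A-m)@V[:,0])
        lo,hi=np.percentile(s,[0.5,99.5])
        out.append((m+d*(lo+hi)/2+V[:,0]*lat,d,hi-lo,len(Q)))
    return out
def lens_mat(im=None):
    im=im or snap('top'); P=cloud(im); h=hsv(im)
    m=(h[...,0]>8)&(h[...,0]<22)&(h[...,1]>120)&(im['depth']>.3)&(np.abs(P[...,2])<.012)&(np.abs(P[...,1])<.12)&(P[...,0]>.6)
    return rect(P[m])
E
python3 - <<'E'
from h import *
im=snap('top')
for o in tubes(im): print(o)
print(lens_mat(im))
E
```

```text
(array([0.57146542, 0.00746389]), array([-0.97778529,  0.20960897]), np.float64(0.12383342157252475), 77)
(array([0.56485532, 0.13021234]), array([-0.99985807, -0.01684725]), np.float64(0.12234821135926692), 83)
(array([ 0.56557085, -0.12957771]), array([-0.98865047,  0.15023395]), np.float64(0.12445984756105465), 102)
(array([698., -25.]), array([97.3, 92. ]), 1.9)
```

```bash
cat >> h.py <<'E'
def log(*a): print(round(r.current_t(),1),*a,'op',round(r.current_opening(),3),'f',round(float(np.linalg.norm(r.current_finger_force())),1),'F',np.round(r.current_contact_force(),1))
E
python3 - <<'E'
from h import *
L=np.array([.4887,.3102]); M=np.array([.698,-.025]); q=rot(-L)
r.move_to([*L,.16],q); r.set_gripper(1.0)
r.move_linear([*L,.043],vel=.1); r.set_gripper(0.0,squeeze=50); log('grip')
r.move_linear([*L,.18],vel=.15); log('lift')
r.move_linear([*M,.18],rot(-M),vel=.25); log('over')
snap('scene','s1')
r.move_linear([*M,.06],vel=.15); r.move_linear([*M,.042],vel=.03); log('down')
r.set_gripper(1.0); r.move_linear([*M,.2]); log('rel')
r.move_to([.4,-.3,.3],rot([-1,0]))
im=snap('top','t1'); P=cloud(im); m=(P[...,2]>.038)&(P[...,2]<.056)&(np.hypot(P[...,0]-.698,P[...,1]+.025)<.05)
print(m.sum(),rect(P[m]),P[m].mean(0)); 
for o in tubes(im): print(o[0],o[1],o[2])
E
```

```text
3.6 grip op 0.569 f 51.4 F [-1.6 -0.6  6.5]
4.6 lift op 0.575 f 37.6 F [-0.3 -0.7 -1.3]
6.4 over op 0.568 f 54.5 F [ 0.3 -0.9 -1.7]
8.1 down op 0.569 f 54.9 F [-0.3 -0.4 -1. ]
9.8 rel op 1.002 f 0.0 F [ 0.2  0.4 -0.6]
232 (array([697.8, -22.3]), array([47.6, 45.9]), 1.6) [ 0.69738248 -0.02177823  0.04547284]
[0.57144833 0.00716476] [-0.97879991  0.20481877] 0.12373511406505844
[0.56484879 0.13013082] [-0.99982483 -0.01871645] 0.12229259691342839
[ 0.56567133 -0.13007164] [-0.98833553  0.15229206] 0.12407979035845
```

View pics/t1.png

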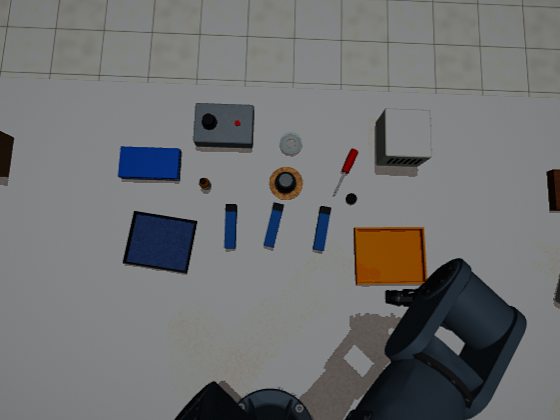

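Lens stands centred on the mat at (286,183) and the other objects haven't moved. Next, tip the right-hand tube.

```bash
cat >> h.py <<'E'
OFF=.013
def tube_pose(C,t,tilt):
    """TCP for tube centre C, mouth direction t, mouth pitched down by tilt"""
    q=rot(t,tilt); return np.array(C)-OFF*R.from_quat(q).as_matrix()[:,2],q
def tip(C,t,e=.036,top=28,squeeze=80):
    t=t/np.linalg.norm(t); q=rot(t)
    r.move_to([*C,.12],q); r.set_gripper(.75); r.move_linear([*C,.028],vel=.12)
    r.set_gripper(0.,squeeze=squeeze); log('tube grip')
    mouth=np.array(C)+.0625*t
    def go(deg,vel=.08):
        a=np.radians(deg); zm=max(.015*np.cos(a)+.003,.0125*np.cos(a)+e*np.sin(a))
        c=np.r_[mouth-.0625*np.cos(a)*t,zm+.0625*np.sin(a)]
        p,q=tube_pose(c,t,a); r.move_linear(p,q,vel=vel)
    for d in (0,8,14,20,top): go(d)
    r.sleep(.5); log('tipped'); snap('scene',f'tip{int(r.current_t())}')
    for d in (20,14,8,0): go(d)
    p,q=tube_pose([*C,.0155],t,0); r.move_linear(p,q,vel=.03); log('set down')
def head(t_c,im=None):
    """coloured head sticking out of tube (c,d): returns rect of head pixels projected on z=.0225"""
    im=im or snap('top'); h=hsv(im); c,d=t_c
    v,u=np.where((h[...,1]>110)&(h[...,2]>40)&~((h[...,0]>95)&(h[...,0]<130)))
    if len(u)==0: return None
    p=cast(im,np.c_[u,v],.0225)[:,:2]; s=(p-c)@d; l=(p-c)@np.array([-d[1],d[0]])
    k=(s>.045)&(s<.17)&(abs(l)<.025)
    if k.sum()<5: return None
    return dict(n=int(k.sum()),lo=s[k].min(),hi=s[k].max(),lat=np.median(l[k]),hue=int(np.median(h[v[k],u[k],0])))
E
python3 - <<'E'
from h import *
o=[x for x in tubes() if x[0][1]<-.08][0]
tip(o[0],o[1])
r.set_gripper(.5); p=r.current_tool_pos(); r.move_linear([p[0],p[1],.14]); r.move_to([.45,-.35,.3],rot([-1,.5])); 
im=snap('top','t2')
for o in tubes(im): print(o[0],o[1],o[2],head((o[0],o[1]),im))
E
ls pics
```

```text
14.2 tube grip op 0.334 f 79.8 F [-2.  -0.2  6.6]
16.8 tipped op 0.334 f 79.1 F [-0.4  0.8 -1.1]
18.9 set down op 0.337 f 79.5 F [1.  0.6 2.5]
[0.57136272 0.00740781] [-0.97797888  0.20870387] 0.12356802873919132 None
[0.56481661 0.13005212] [-0.99976823 -0.02152866] 0.12233478084721779 None
[ 0.56625175 -0.12620188] [-0.98920319  0.14655047] 0.1228073214304694 {'n': 80, 'lo': np.float64(0.06271672219416592), 'hi': np.float64(0.09338709350362538), 'lat': np.float64(0.002388937259520046), 'hue': 27}
s1.png
scene0.png
t1.png
t2.png
tip16.png
top0.png
```

```bash
cat >> h.py <<'E'
def draw(c,d,hd):
    d=d/np.linalg.norm(d); face=hd['hi']+.001; s=max(face-.018,.0625+.014); n=np.array([-d[1],d[0]])
    g=c+d*s+n*hd['lat']*.5; q=rot(d)
    r.move_to([*g,.12],q); r.set_gripper(.5); r.move_linear([*g,.026],vel=.1); r.set_gripper(0,squeeze=60); log('head grip')
    g2=g+d*.08; r.move_linear([*g2,.0265],vel=.06); log('drawn')
    r.move_linear([*g2,.17]); log('up'); return face-s
def lay(gap,slot,z=.0295):
    o,a=TRAY; ex=np.array([np.cos(a),np.sin(a)]); ey=np.array([-ex[1],ex[0]]); t=-ex
    g=o+ey*slot+t*(.048-gap); q=rot(t)
    p=r.current_tool_pos(); r.move_linear([*g,.17],q,vel=.25); log('over tray')
    r.move_linear([*g,.06],vel=.15); r.move_linear([*g,z],vel=.03); log('down'); r.set_gripper(.4)
    r.move_linear([*g,.17])
E
python3 - <<'E'
from h import *
im=snap('top'); o=[x for x in tubes(im) if x[0][1]<-.08][0]
gap=draw(o[0],o[1],head(o[:2],im)); print(gap); snap('scene','s3')
lay(gap,-.048)
snap('scene','s4')
E
```

```text
24.1 head grip op 0.216 f 58.8 F [-1.3 -0.   5. ]
25.6 drawn op 0.214 f 58.3 F [ 0.1 -0.8 -1.1]
26.7 up op 0.22 f 58.3 F [-0.4 -0.3 -1. ]
0.017874826430541918
28.4 over tray op 0.219 f 58.3 F [ 0.8  0.5 -0.5]
30.5 down op 0.217 f 58.4 F [-0.5  0.  -1. ]
```

```bash
python3 -c "
import cv2,numpy as np
a=[cv2.imread(f'pics/{n}.png') for n in('tip16','s3','s4')]
cv2.imwrite('pics/m1.png',np.vstack([np.hstack([a[0][100:300,180:460],a[1][100:300,180:460]]),np.hstack([a[2][150:350,280:560],a[2][150:350,0:280]])]))"
```

```text
(no output)
```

View pics/m1.png

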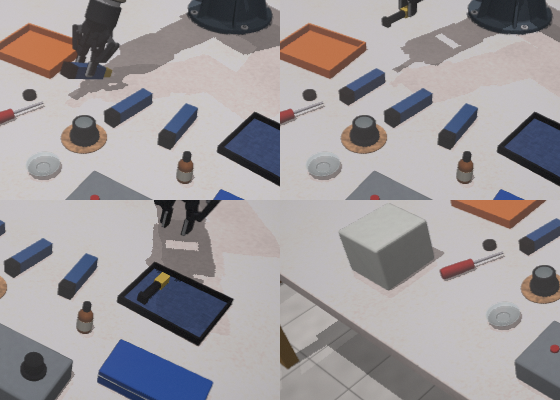

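The montage shows the barrel sliding out, then drawn, and the yellow barrel lying flat in the lens tray. Next are the first returned tube and tipping the middle one.

```bash
cat >> h.py <<'E'
def stow(C,t,slot):
    t=t/np.linalg.norm(t); o,a=RET; ex=np.array([np.cos(a),np.sin(a)]); ey=np.array([-ex[1],ex[0]])
    r.move_to([*C,.12],rot(t)); r.set_gripper(.6); r.move_linear([*C,.028],vel=.1); r.set_gripper(0,squeeze=80); log('tube')
    r.move_linear([*C,.17]); g=o+ey*slot; r.move_linear([*g,.17],rot(-ex),vel=.25); log('over ret')
    r.move_linear([*g,.07],vel=.15); r.move_linear([*g,.034],vel=.03); log('down'); r.set_gripper(.45); r.move_linear([*g,.17])
def away(): r.move_to([.42,-.3,.3],rot([-1,.5]))
E
python3 - <<'E'
from h import *
r.move_to([.35,.2,.3],rot([-1,-.5]))
o=[x for x in tubes() if -.25<x[0][1]<-.08][0]; print(o)
stow(o[0],o[1],-.056); away()
im=snap('top','t3')
for o in tubes(im): print(o)
o=[x for x in tubes(im) if abs(x[0][1])<.08][0]
tip(o[0],o[1])
r.set_gripper(.5); p=r.current_tool_pos(); r.move_linear([p[0],p[1],.14]); away()
im=snap('top','t4')
for o in tubes(im): print(o[0],o[1],o[2],head((o[0],o[1]),im))
E
```

```text
(array([ 0.56563378, -0.12600192]), array([-0.98912307,  0.14709027]), np.float64(0.12405343876719849), 99)
36.1 tube op 0.335 f 79.6 F [-1.3  0.   5.8]
38.4 over ret op 0.332 f 78.9 F [ 0.1  0.3 -1.4]
40.6 down op 0.335 f 78.9 F [ 1.1 -0.1 -0.2]
(array([0.57149122, 0.00742752]), array([-0.97718567,  0.21238683]), np.float64(0.12389809971346681), 71)
(array([0.56173432, 0.19327143]), array([-0.99947294, -0.032463  ]), np.float64(0.12494035475420784), 80)
(array([ 0.49960364, -0.37723781]), array([-0.99935917, -0.0357946 ]), np.float64(0.11525529320710393), 145)
45.8 tube grip op 0.334 f 79.8 F [-2.3  0.5  7.1]
48.4 tipped op 0.333 f 79.2 F [-0.1 -0.2 -1.2]
50.5 set down op 0.335 f 79.5 F [ 0.  -2.2  1.7]
[0.5707909  0.00949808] [-0.9767242   0.21449903] 0.12491024588569787 {'n': 68, 'lo': np.float64(0.06180338647360626), 'hi': np.float64(0.09170559416303391), 'lat': np.float64(0.0001855385174831365), 'hue': 68}
[0.56152327 0.19332021] [-0.99936278 -0.03569365] 0.12455891176402908 None
[ 0.49965266 -0.37750789] [-0.99927574 -0.03805244] 0.11487920554255948 None
```

View pics/t4.png

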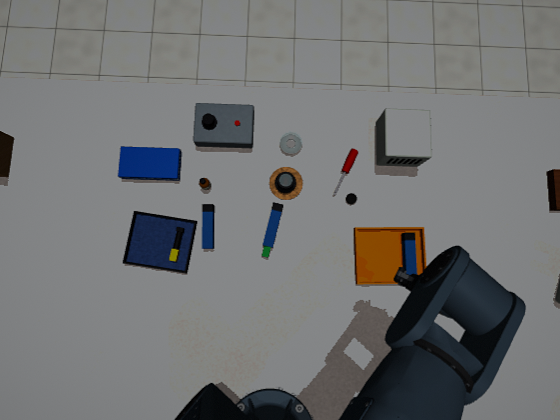

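Yellow barrel is in the lens tray (176,245), the first tube is in returns (409,253), and the green head is protruding at (266,252). The left tube was knocked to (208,227).

```bash
python3 - <<'E'
from h import *
im=snap('top'); o=[x for x in tubes(im) if abs(x[0][1])<.08][0]
gap=draw(o[0],o[1],head(o[:2],im)); lay(gap,.0)
r.move_to([.35,.2,.3],rot([-1,-.5]))
o=[x for x in tubes() if abs(x[0][1])<.08][0]; print(o)
stow(o[0],o[1],0.); away()
im=snap('top','t5'); snap('scene','s5')
for o in tubes(im): print(o)
E
python3 -c "
import cv2,numpy as np
a,b=[cv2.imread(f'pics/{n}.png') for n in('t5','s5')]
cv2.imwrite('pics/m2.png',np.hstack([a[120:300,110:450],b[100:280,150:530]]))"
```

```text
56.3 head grip op 0.218 f 59.3 F [-0.8  0.8  6.1]
57.8 drawn op 0.216 f 58.5 F [-1.1 -0.3 -0.9]
58.9 up op 0.22 f 58.5 F [ 0.4  0.2 -0.9]
60.2 over tray op 0.22 f 58.6 F [-0.   0.  -1.4]
62.3 down op 0.218 f 58.6 F [ 0.   0.  -0.7]
(array([0.57125297, 0.00906703]), array([-0.97673294,  0.21445924]), np.float64(0.12373534694478698), 75)
67.6 tube op 0.334 f 79.6 F [-0.4 -0.6  5.8]
70.2 over ret op 0.336 f 78.9 F [-0.2 -1.  -1. ]
72.4 down op 0.338 f 79.0 F [-0.3 -0.5 -1.3]
(array([0.5615642 , 0.19343912]), array([-0.99926706, -0.03827981]), np.float64(0.12486178315830106), 81)
(array([ 0.49512883, -0.32095416]), array([-0.9997869 , -0.02064374]), np.float64(0.12105477243614352), 152)
(array([ 0.49830175, -0.37743383]), array([-0.99950934, -0.03132205]), np.float64(0.11770791604766734), 143)
```

View pics/m2.png

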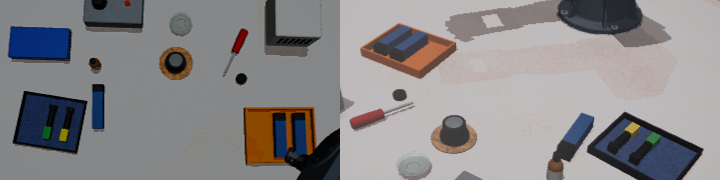

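Two barrels lie flat in the lens tray and two tubes flat in returns. The third tube is clear of the oil bottle but close to the tray, so I'll shift it to the middle first, then tip it.

```bash
python3 - <<'E'
from h import *
o=[x for x in tubes() if x[0][1]>.08][0]; C,t=o[0],o[1]; print(o)
r.move_to([*C,.14],rot(t)); r.set_gripper(.5); r.move_linear([*C,.028],vel=.1); r.set_gripper(0,squeeze=80); log('g')
D=[.56,.03]; r.move_linear([*C,.06]); r.move_linear([*D,.06],rot([-1,0])); r.move_linear([*D,.0285],vel=.06); r.set_gripper(.6); log()
r.move_linear([*D,.14]); away()
o=[x for x in tubes() if abs(x[0][1])<.1][0]; print(o)
tip(o[0],o[1])
r.set_gripper(.5); p=r.current_tool_pos(); r.move_linear([p[0],p[1],.14]); away()
im=snap('top','t6')
for o in tubes(im): print(o[0],o[1],o[2],head((o[0],o[1]),im))
E
```

```text
(array([0.56162965, 0.19348419]), array([-0.99931079, -0.03712074]), np.float64(0.1248910790614319), 80)
78.2 g op 0.333 f 79.5 F [-0.5  0.4  5.8]
80.9 op 0.602 f 0.0 F [-0.7 -0.5 -0.9]
(array([0.55916996, 0.031826  ]), array([-0.99999807, -0.00196601]), np.float64(0.12248883693467619), 71)
86.4 tube grip op 0.333 f 79.6 F [-0.6  0.5  7.3]Traceback (most recent call last):
  File "<stdin>", line 7, in <module>
  File "h.py", line 70, in tip
    for d in (0,8,14,20,top): go(d)
                              ~~^^^
  File "h.py", line 69, in go
    p,q=tube_pose(c,t,a); r.move_linear(p,q,vel=vel)
                          ~~~~~~~~~~~~~^^^^^^^^^^^^^
cell.PlanningError: the arm cannot follow that straight line within its joint ranges
```

```bash
python3 - <<'E'
from h import *
log(); print(r.current_tool_pos(),R.from_quat(r.current_ee_rot()).as_matrix().round(3),np.round(r.current_q(),3))
C=np.array([.55917,.0318])
for t in ([-1,0],[-.977,.2],[-.977,-.2],-C,-C+[0,.1]):
  for c in (C,C+[-.06,0],C+[0,-.03]):
    print(t,c,[ (None if (s:=r.inverse_kinematics(*tube_pose([*c,.05],t,np.radians(d)))) is None else s.__class__ and np.round(s,2).tolist()[3:]) for d in (0,8,14,20,28)])
E
```

```text
87.4 op 0.337 f 79.0 F [ 0.1 -0.1 -1. ]
[0.5510395  0.03183896 0.0572413 ] [[-0.941 -0.002  0.337]
 [-0.002  1.     0.001]
 [-0.337  0.    -0.941]] [-0.032  0.558  1.993  0.048  0.247 -1.649]
[-1, 0] [0.55917 0.0318 ] [[-0.0, 0.76, -1.6], [0.01, 0.56, -1.6], [0.02, 0.41, -1.62], [0.04, 0.26, -1.64], None]
[-1, 0] [0.49917 0.0318 ] [[-0.0, 0.67, -1.6], [0.01, 0.48, -1.61], [0.02, 0.33, -1.63], [0.07, 0.17, -1.67], None]
[-1, 0] [0.55917 0.0018 ] [[-0.0, 0.76, -1.65], [0.02, 0.56, -1.67], [0.05, 0.41, -1.71], [0.13, 0.26, -1.78], None]
[-0.977, 0.2] [0.55917 0.0318 ] [[-0.0, 0.76, -1.4], [-0.05, 0.57, -1.34], [-0.12, 0.42, -1.27], [-0.26, 0.28, -1.12], [-1.09, 0.12, -0.28]]
[-0.977, 0.2] [0.49917 0.0318 ] [[-0.0, 0.67, -1.4], [-0.05, 0.49, -1.34], [-0.14, 0.34, -1.25], [-0.37, 0.2, -1.01], [4.43, 0.11, 0.48]]
[-0.977, 0.2] [0.55917 0.0018 ] [[-0.0, 0.76, -1.45], [-0.03, 0.56, -1.41], [-0.08, 0.42, -1.36], [-0.19, 0.26, -1.25], [-1.02, 0.09, -0.42]]
[-0.977, -0.2] [0.55917 0.0318 ] [[-0.0, 0.76, -1.8], [0.06, 0.57, -1.86], [0.15, 0.42, -1.96], [0.33, 0.28, -2.15], None]
[-0.977, -0.2] [
[... 350 characters left out ...]
 0.26, -1.79], None]
[-0.55917 -0.0318 ] [0.49917 0.0318 ] [[-0.0, 0.67, -1.66], [0.03, 0.48, -1.69], [0.07, 0.33, -1.74], [0.2, 0.18, -1.87], None]
[-0.55917 -0.0318 ] [0.55917 0.0018 ] [[-0.0, 0.76, -1.71], [0.04, 0.56, -1.75], [0.09, 0.41, -1.8], [0.21, 0.26, -1.93], [1.1, 0.09, -2.82]]
[-0.55917  0.0682 ] [0.55917 0.0318 ] [[-0.0, 0.76, -1.48], [-0.03, 0.56, -1.45], [-0.06, 0.42, -1.41], [-0.15, 0.26, -1.32], [-0.92, 0.07, -0.54]]
[-0.55917  0.0682 ] [0.49917 0.0318 ] [[-0.0, 0.67, -1.48], [-0.03, 0.48, -1.45], [-0.08, 0.34, -1.4], [-0.21, 0.18, -1.26], None]
[-0.55917  0.0682 ] [0.55917 0.0018 ] [[-0.0, 0.76, -1.53], [-0.01, 0.56, -1.52], [-0.03, 0.41, -1.5], [-0.07, 0.26, -1.46], None]
```

```bash
sed -i 's/^def tip(.*/def tip(C,t,e=.036,top=28,squeeze=80,grip=True,seq=(0,8,14,20)):/; s/^    r.move_to(\[\*C,.12\],q); r.set_gripper(.75); r.move_linear(\[\*C,.028\],vel=.12)$/    if grip: r.move_to([*C,.12],q); r.set_gripper(.75); r.move_linear([*C,.028],vel=.12)/; s/for d in (0,8,14,20,top)/for d in (*seq,top)/' h.py
sed -n 56,64p h.py
python3 - <<'E'
from h import *
tip(np.array([.55917,.0318]),np.array([-1,-.002]),top=24,grip=False,seq=())
r.set_gripper(.5); p=r.current_tool_pos(); r.move_linear([p[0],p[1],.14]); away()
im=snap('top','t6')
for o in tubes(im): print(o[0],o[1],o[2],head((o[0],o[1]),im))
E
```

```text
def log(*a): print(round(r.current_t(),1),*a,'op',round(r.current_opening(),3),'f',round(float(np.linalg.norm(r.current_finger_force())),1),'F',np.round(r.current_contact_force(),1))
OFF=.013
def tube_pose(C,t,tilt):
    """TCP for tube centre C, mouth direction t, mouth pitched down by tilt"""
    q=rot(t,tilt); return np.array(C)-OFF*R.from_quat(q).as_matrix()[:,2],q
def tip(C,t,e=.036,top=28,squeeze=80,grip=True,seq=(0,8,14,20)):
    t=t/np.linalg.norm(t); q=rot(t)
    if grip: r.move_to([*C,.12],q); r.set_gripper(.75); r.move_linear([*C,.028],vel=.12)
    r.set_gripper(0.,squeeze=squeeze); log('tube grip')
87.7 tube grip op 0.334 f 79.0 F [-0.4 -0.8 -1.4]
88.4 tipped op 0.335 f 79.0 F [-0.2  1.2 -1.7]
89.8 set down op 0.332 f 79.4 F [-1.3 -0.1  4.3]
[0.55915197 0.03337204] [-0.99998295 -0.00583912] 0.12244687805872645 None
[ 0.49411375 -0.32088315] [-0.99982399 -0.01876151] 0.12323405714597925 {'n': 122, 'lo': np.float64(0.045382176839968244), 'hi': np.float64(0.07875719766059015), 'lat': np.float64(-0.009795666943888262), 'hue': 15}
[ 0.49968281 -0.37733737] [-0.99933883 -0.03635807] 0.11496861311150035 None
```

```bash
python3 - <<'E'
from h import *
C=np.array([.56,.033])
for t in ([-.85,.5],[-.7,.7],[-.9,.4],[-.4,.9]):
    print(t,[ (None if (s:=r.inverse_kinematics(*tube_pose([*C,.05],t,np.radians(d)))) is None else np.round(s,2).tolist()[3:]) for d in (0,8,14,20,26,32)])
import cv2
im=cv2.imread('pics/tip88.png'); cv2.imwrite('pics/c88.png',cv2.resize(im[100:300,200:440],None,fx=2.5,fy=2.5))
E
```

```text
[-0.85, 0.5] [[-0.0, 0.76, -1.06], [-0.13, 0.6, -0.93], [-0.28, 0.48, -0.76], [-0.53, 0.39, -0.5], [-0.92, 0.33, -0.1], [-1.38, 0.34, 0.37]]
[-0.7, 0.7] [[-0.0, 0.76, -0.81], [-0.17, 0.63, -0.63], [-0.35, 0.55, -0.44], [-0.59, 0.5, -0.19], [-0.86, 0.48, 0.1], [-1.14, 0.5, 0.4]]
[-0.9, 0.4] [[-0.0, 0.76, -1.18], [-0.1, 0.58, -1.07], [-0.24, 0.46, -0.93], [-0.47, 0.34, -0.68], [-0.91, 0.26, -0.23], [-1.52, 0.26, 0.39]]
[-0.4, 0.9] [[-0.0, 0.76, -0.44], [-0.2, 0.69, -0.23], [-0.38, 0.67, -0.05], [-0.56, 0.67, 0.15], [-0.73, 0.69, 0.33], [-0.89, 0.73, 0.51]]
```

View pics/c88.png

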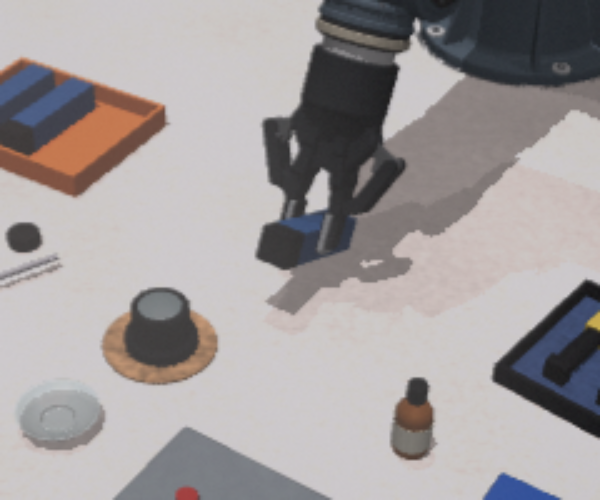

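The tube at (300,240) is tipped 24° with no head showing. I'll confirm it's empty with a steeper 32° tip, turned sideways.

```bash
python3 - <<'E'
from h import *
o=[x for x in tubes() if abs(x[0][1])<.1][0]; C,t=o[0],o[1]
r.move_to([*C,.14],rot(t)); r.set_gripper(.5); r.move_linear([*C,.028],vel=.1); r.set_gripper(0,squeeze=80); log('g')
n=np.array([-.7,.7]); r.move_linear([*C,.07],rot(t)); r.move_linear([*C,.071],rot(n),vel=.002) if False else r.move_to([*C,.071],rot(n))
tip(C,n,top=32,grip=False,e=.038)
r.set_gripper(.5); p=r.current_tool_pos(); r.move_linear([p[0],p[1],.14]); away()
im=snap('top','t7')
for o in tubes(im): print(o[0],o[1],o[2],head((o[0],o[1]),im))
cv2.imwrite('pics/c7.png',cv2.resize(im['pixels'][150:290,110:440,::-1],None,fx=2,fy=2))
E
```

```text
95.8 g op 0.332 f 79.6 F [-1.  -0.3  6.6]
97.2 tube grip op 0.337 f 78.9 F [-0.3  0.1 -0.7]
99.9 tipped op 0.335 f 79.0 F [-1.   0.1 -0.7]
101.8 set down op 0.336 f 79.3 F [-1.5 -2.   2.6]
[0.55814167 0.03629082] [-0.71015974  0.70404058] 0.12365136726281165 None
[ 0.49414445 -0.32117688] [-0.99993067 -0.01177544] 0.12290251294201415 {'n': 123, 'lo': np.float64(0.04551034934094363), 'hi': np.float64(0.0789510968957919), 'lat': np.float64(-0.009535787114720003), 'hue': 15}
[ 0.4996786  -0.37711653] [-0.9993337  -0.03649862] 0.11487800755195135 None
```

View pics/c7.png

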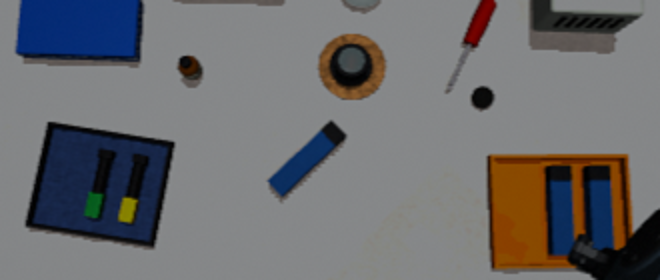

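The tube at (305,160) is empty: nothing came out at 32° either. I'll stow it and check everything.

```bash
sed -i 's/r.set_gripper(.45)/r.set_gripper(.40)/' h.py; python3 - <<'E'
from h import *
o=[x for x in tubes() if abs(x[0][1])<.1][0]
stow(o[0],o[1],.058); r.move_to([.35,.1,.35],rot([-1,0]))
im=snap('top','t8'); s=snap('scene','s8'); P=cloud(im); log()
for n,(c,a) in(('tray',TRAY),('ret',RET)):
    h=hsv(im); d=P[...,:2]-c; x=d@[np.cos(a),np.sin(a)]; y=d@[-np.sin(a),np.cos(a)]
    k=(abs(x)<.07)&(abs(y)<.09)&(P[...,2]>(.015 if n=='tray' else .028))
    if n=='tray': k&=(abs(x)<.063)&(abs(y)<.078)
    for q in comps(k,25): print(n,q.sum(),np.round([x[q].min(),x[q].max(),y[q].min(),y[q].max()],3),np.round(np.percentile(P[q][:,2],[5,50,95]),3))
cv2.imwrite('pics/m8.png',np.vstack([im['pixels'][120:300,110:450,::-1],s['pixels'][100:290,170:510,::-1]]))
E
```

```text
107.7 tube op 0.333 f 79.7 F [-0.3  0.6  6.7]
110.2 over ret op 0.336 f 78.9 F [-0.7  0.1 -0.7]
112.3 down op 0.335 f 79.1 F [-0.7  0.7 -0.8]
115.3 op 0.393 f 0.0 F [ 0.2 -0.4 -1.1]
tray 243 [-0.048  0.048 -0.012  0.011] [0.017 0.023 0.027]
tray 238 [-0.047  0.049 -0.06  -0.038] [0.017 0.023 0.027]
ret 496 [-0.059  0.064  0.045  0.077] [0.03  0.034 0.038]
ret 505 [-0.062  0.061 -0.013  0.019] [0.03  0.035 0.038]
ret 511 [-0.062  0.061 -0.069 -0.037] [0.03  0.034 0.038]
```

View pics/m8.png

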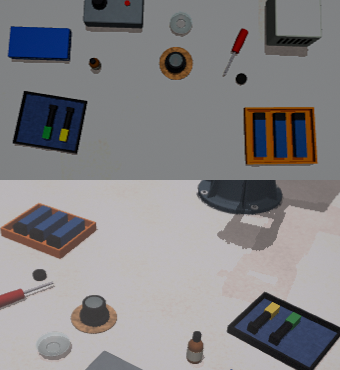

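All three tubes lie flat in the returns tray, both barrels lie flat in the lens tray, and the lens stands on the mat. The bystanders haven't moved and the arm is clear.

```bash
python3 -c "
from h import *
print(r.hand_in())"
```

```text
the job is handed in; nothing more can be done
None
```

I handed the job in after about 115 s; no verdict came back, but the final images show the lens upright on the mat, the yellow and green barrels flat in the lens tray (the third tube was empty), all three tubes flat in the returns tray, and the bystanders where they started.

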